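# Feed a cheese block to the portion stop with the push stick

### The job

Take the blue push stick out of its steel scabbard, put it down, and take it again by its upright wooden grip. With the stick's shoe, bring the cheese block square against the fence of the white feed board before it goes under the clear guard and then, keeping it against the fence all the way, feed it in until it presses firmly on the red portion stop for a moment (about 6 to 10 N), without shoving the stop out of its setting. Then draw the stick right out of the guard, lay it down flat and let go; never touch the cheese with the gripper or arm, and leave the tape roll, steel pan and spice jar where they stand.

Things in the scene. Friction and masses are not known exactly. Their poses are not given: they have to be found in the camera images.
- board: White feed board fixed on the counter. Origin on the counter under the deck; +y is the feed direction, +x points to the fence. Deck top 12 mm above the counter, x -80 to +70 mm, y -260 to +250 mm. Dark steel fence along y: inner face at x = +50 mm, 18 mm thick, top 44 mm above the counter.
- mouth (a point): Mouth of the clear guard at the fence's foot: (50, 20, 12) mm in the board's frame. The guard covers the deck from board y = 20 to 230 mm, open at both ends: roof underside 70 mm and top 79 mm above the counter, side wall's inner face at board x = -82 mm.
- stop (a joint): Setting in m of the red portion stop inside the guard: its face that meets the cheese is at board y = 185 mm + this value. It is clamped by a screw that slips when pushed with more than about 16 N; the setting is spoilt once pushed 4 mm.
- stop_face (a point): Point on the red stop's face that meets the cheese, on the line along which the cheese's centre travels (board x = +20 mm), 34 mm above the counter.
- cheese: Yellow hard cheese block with orange band, 60 (x) by 90 (y, along the feed) by 45 mm high, 0.2 to 0.4 kg. Starts loose on the deck before the guard, askew by up to 0.25 rad and away from the fence. Origin: centre of its underside. Its +x side goes against the fence, its +y face against the stop.
- front_corner (a point): Vertical edge of the cheese between its fence side and its front face, at (30, 45, 20) mm in the cheese's frame.
- rear_corner (a point): Vertical edge of the cheese between its fence side and its rear face, at (30, -45, 20) mm in the cheese's frame.
- stick: Blue push stick, 267 mm long, 0.16 kg. Origin on its flat underside, x along it towards the shoe, z up. Bar: x -120 to +70 mm, 20 mm wide (y), 24 mm high. At the start it lies upright in the scabbard with its wooden grip hidden inside and the bar bare from about x = -35 mm on to the L-shaped shoe.
- horn (a point): Place to hold the stick's upright wooden grip, at (-100, 0, 55) mm in the stick's frame. The grip stands on the bar, x -118 to -82 mm, 24 mm wide (y), top 76 mm above the underside: too tall for the guard.
- shoe (a point): Centre of the heel plate's pushing face, at (82, 0, 20) mm in the stick's frame; the plate spans y -30 to +30 mm, 40 mm high. A cheek on the +y side runs on from it to x = 147 mm, inner face at y = +22 mm, 8 mm thick, as high. The cheese's rear corner away from the fence sits in this L: heel behind, cheek along its side.
- scabbard: Steel scabbard fixed on the counter: a closed sleeve 115 mm long, 46 mm wide, 109 mm high, open only at its mouth at x = +57 mm. Origin: centre of the sleeve's underside; x points out of the mouth. Inner floor 15 mm above the counter, going on as a 60 mm wide ledge to x = 100 mm; inner width 36 mm, height 85 mm. The stick slides out along +x and is free of the sleeve after 85 mm.
- tape_roll: Roll of white tape lying flat, 96 mm across, 45 mm high, a bystander. Origin: centre of its underside.
- pan: Small open steel pan, 110 by 110 mm, 65 mm high, a bystander. Origin: centre of its underside.
- spice_jar: Closed jar with red cap, 52 mm across, 90 mm high, a bystander. Origin: centre of its underside.
There are look-alikes about, which are no part of the job. What is meant by the cheese is not green or purple, and is the larger of those in its own colour.

How it is judged:
By the outcome, as a careful person would: the job done as asked, in the order asked, and still so for the second after the job is handed in, with the robot touching nothing.
It also fails if it takes over 72 s, if anything falls off the work surface, if the arm or the gripper's body presses on something with over 40 N, if the wrist force passes 120 N, or if a joint passes its speed limit or range.

### The arm

A 6-joint arm with a two-finger parallel gripper is mounted at the origin on the work surface. World frame = base frame: x ahead of the robot, y to its left, z up, the work surface at z = 0. Lengths are in m, angles in rad, forces in N, time in s.
With the tool pointing down it reaches from about 0.325 to 0.775 m from the base axis. Payload 5.5 kg.
Tool frame: the origin (TCP) lies midway between the tips of the shut fingers; the grasp point (between the pads) lies 19 mm behind it; z points along the fingers, y is the line along which they close (so a half turn about z gives the same grasp; the last joint's range is limited). The gripper opens to 88 mm and grips with 3 to 60 N. Pads are 20 mm wide; open, the fingers measure 115 mm over their backs; the gripper's body (75 mm by 178 mm) begins 61 mm behind the grasp point.
Start: joints at [-1.179, 0.091, 1.231, -0, 1.82, -0.057], TCP at [0.26, -0.541, 0.223] pointing down, gripper open.
Joint ranges: [-2.87, 2.87], [-0.86, 2.18], [0.17, 2.46], [-1.51, 4.65], [0.06, 2.69], [-2.65, 2.65]. Speed limits (rad/s): [2.57, 2.57, 3.01, 3.14, 3.14, 3.14].

### API

Orientations are given as a 3x3 rotation matrix whose columns are the frame's x, y, z axes.
In Python, from station import ctrl gives the robot as it stands.
- The arm moves only by the tool send_rows, never from a script. Its argument "increments" is a list that holds one entry, the list of rows, each a list of 5 numbers: the shift along the tool's x, y, z in mm, then the turn about the tool's z in degrees, then the closure in counts, from 0 (fully open) to 255 (shut). In form: [[[dx, dy, dz, roll, hand], ...]]. A call has 1 to 20 rows; each row is the pose to reach, as a shift and turn from the pose commanded when the call began, along the tool's axes at that moment; what a row does not reach only later rows make up. A row lasts 1/12 s, in which the tool goes at most 41.7 mm and 7.16 degrees, less where a joint would pass 70% of its speed; a pose out of reach is approached as far as the arm can. A call with a gripper value outside its range is refused whole. The fingers move at their own pace and stop on an object; "grip_force" is the grip in N (left out, the last holds). Time passes only in rows, so rows that repeat a pose let the fingers close. It gives the time, the measured TCP pose, the force, the opening and the grip force at its end, in the units of the state.
- ctrl.observe(): the state, without advancing time (a new reading comes with each control period).
- ctrl.camera(name): name is "scene" or "top" or "wrist"; returns the picture (400x640x3 uint8, blue, green, red); there is no depth.
- ctrl.calibration(name): a dict with "camera_matrix" (3x3 intrinsics, pixels), "dist_coeffs" ([k1, k2, p1, p2, k3] as OpenCV has them; the pictures are not rectified), "position" and "rotation" of the camera in the world. Camera axes: x right, y down, z forward; pixel columns grow to the right and rows downward; lengths in m; the calibration is good to about 2 mm. A picture is of the moment at which its call begins: read the wrist's pose just before it. calibration takes no time and is no camera call; for the wrist camera it gives the pose at the moment of the call.
- ctrl.finish_job(): hands the job in; it is judged then, once.
Trained networks look in the newest picture that a camera, given by its name, has taken for a name from the list of things; names that differ only in an ending like _2 or _b are one class to them, and where a whole thing is asked for, a point or a joint stands for the part that bears it (a point fixed in the world has none). Each returns a list of dicts, best first, with "score" (0 to 1); they miss things now and then, are a little off and sometimes report something else, mostly with a low value. They report only what shows in the picture. A call takes as long as a camera call. They do not tell look-alikes from the thing itself.
- ctrl.find_in(camera, name): "pixel" ([column, row] in pixels, amid what is visible of it).
- ctrl.tip_of(camera, name): "pixel" ([column, row] in pixels: a listed point, or the origin of a listed thing).
The state is a dict: "time_s": time; "q": joint angles; "joint_vel": joint speeds; "effort": joint torques, N m; "ee_pos": TCP position; "orientation": TCP orientation; "contact_force": force on the tool from outside, world axes, zero at the start; "ft_torque": the same for the moment, N m; "gripper_width": finger opening in m; "finger_force": force on a finger pad.
Only numpy, scipy, OpenCV 4.12 (cv2) and the standard library are available. Lean on these libraries where they do the work, as an engineer would, in place of code of your own. Each camera call takes 0.05 s, during which the arm holds its last target. There are 200 camera calls.

## Working session

There is one attempt and no reset: what is moved stays moved. The work goes in short steps, Python scripts to look and compute and a tool call to move; the robot and the scene stay as the last step left them, time stands still between calls to the robot, and variables do not carry over. Pictures are saved under pics/ and viewed, at most 10 in all, crops included, and the job is handed in when it is done.

Besides the shell and the picture viewer there is one more tool, called as a command line: name --argument value ..., lists and objects as JSON in quotes. send_rows: Moves the arm, as the interface text tells. Its arguments: {"type":"object","properties":{"increments":{"type":"array","items":{"type":"array","items":{"type":"array","items":{"type":"number"}}}},"grip_force":{"type":"number"}},"required":["increments"]}

```bash
mkdir -p pics; ls
cat > h.py <<'E'
import numpy as np, cv2
from station import ctrl
def ray(cam,px,cal=None):
    c=cal or ctrl.calibration(cam)
    u=cv2.undistortPoints(np.array([[px]],float),np.array(c["camera_matrix"]),np.array(c["dist_coeffs"]))[0,0]
    d=np.array(c["rotation"])@np.array([u[0],u[1],1.]); return np.array(c["position"]),d/np.linalg.norm(d)
def at(cam,px,z,cal=None):
    p,d=ray(cam,px,cal); return p+d*(z-p[2])/d[2]
def tri(rs):
    A=sum(np.eye(3)-np.outer(d,d) for p,d in rs); b=sum((np.eye(3)-np.outer(d,d))@p for p,d in rs)
    X=np.linalg.solve(A,b); return X,[np.linalg.norm((np.eye(3)-np.outer(d,d))@(X-p)) for p,d in rs]
def proj(cam,X,cal=None):
    c=cal or ctrl.calibration(cam);R=np.array(c["rotation"]).T
    return cv2.projectPoints(np.array(X,float).reshape(-1,3),cv2.Rodrigues(R)[0],-R@np.array(c["position"]),np.array(c["camera_matrix"]),np.array(c["dist_coeffs"]))[0].reshape(-1,2)
E
python3 - <<'E'
from h import *
np.set_printoptions(precision=4,suppress=True)
for c in("scene","top"):
    cv2.imwrite(f"pics/{c}0.png",ctrl.camera(c)); k=ctrl.calibration(c); print(c,k["position"],k["rotation"],k["camera_matrix"])
    for n in("board","mouth","stop_face","cheese","front_corner","rear_corner","stick","shoe","scabbard","tape_roll","pan","spice_jar"):
        print(n,[(np.round(r["pixel"]),round(r["score"],2)) for r in ctrl.tip_of(c,n)[:4]])
E
```

```text
pics
scene [ 1.0817 -0.7793  0.7967] [[ 0.8621  0.2881 -0.4168]
 [ 0.5062 -0.5251  0.6842]
 [-0.0218 -0.8008 -0.5985]] [[436.6107   0.     319.9122]
 [  0.     436.6107 198.0726]
 [  0.       0.       1.    ]]
board [(array([339., 222.]), 0.76)]
mouth [(array([352., 217.]), 0.87)]
stop_face []
cheese [(array([408., 221.]), 0.89), (array([313., 228.]), 0.8), (array([280., 182.]), 0.79), (array([258., 202.]), 0.77)]
front_corner [(array([250., 189.]), 0.82), (array([288., 178.]), 0.76), (array([332., 222.]), 0.68), (array([427., 218.]), 0.56)]
rear_corner [(array([396., 222.]), 0.93), (array([310., 239.]), 0.91), (array([267., 195.]), 0.86), (array([273., 187.]), 0.74)]
stick [(array([200., 278.]), 0.82)]
shoe [(array([218., 249.]), 0.67)]
scabbard [(array([174., 310.]), 0.95)]
tape_roll [(array([344., 309.]), 0.64)]
pan [(array([318., 141.]), 0.63)]
spice_jar [(array([379., 251.]), 0.71)]
top [0.4715 0.0198 1.2692] [[-0.0224 -0.9972  0.072 ]
 [-0.9997  0.0227  0.0032]
 [-0.0049 -0.072  -0.9974]] [[423.9739   0.     330.2988]
 [  0.     423.9739 199.6966]
 [  0.       0.       1.    ]]
board [(array([321., 181.]), 0.78)]
mouth [(array([312., 165.]), 0.58)]
stop_face []
cheese [(array([330., 268.]), 0.91), (array([346., 188.]), 0.82), (array([293., 269.]), 0.6)]
front_corner [(array([327., 178.]), 0.88), (array([325., 278.]), 0.76), (array([279., 106.]), 0.72), (array([284., 255.]), 0.55)]
rear_corner [(array([364., 179.]), 0.97), (array([300., 127.]), 0.76), (array([316., 256.]), 0.75), (array([302., 264.]), 0.69)]
stick [(array([438., 238.]), 0.78), (array([312., 163.]), 0.44)]
shoe [(array([415., 241.]), 0.77)]
scabbard [(array([474., 236.]), 0.92)]
tape_roll [(array([399., 129.]), 0.91)]
pan [(array([202., 273.]), 0.9), (array([471., 234.]), 0.53)]
spice_jar [(array([331., 131.]), 0.67)]
```

Run:
```python
import cv2
a=cv2.imread("pics/top0.png");cv2.imwrite("pics/top0c.png",cv2.resize(a[70:310,180:500],None,fx=2.5,fy=2.5,interpolation=cv2.INTER_CUBIC))
a=cv2.imread("pics/scene0.png");cv2.imwrite("pics/scene0c.png",cv2.resize(a[110:350,130:450],None,fx=2.5,fy=2.5,interpolation=cv2.INTER_CUBIC))
```

```text
(no output)
```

View pics/top0c.png

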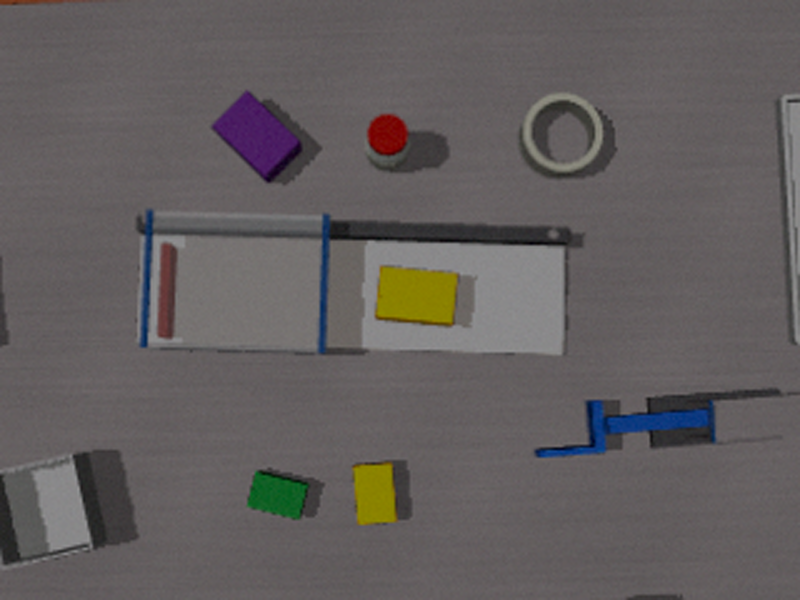

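View pics/scene0c.png

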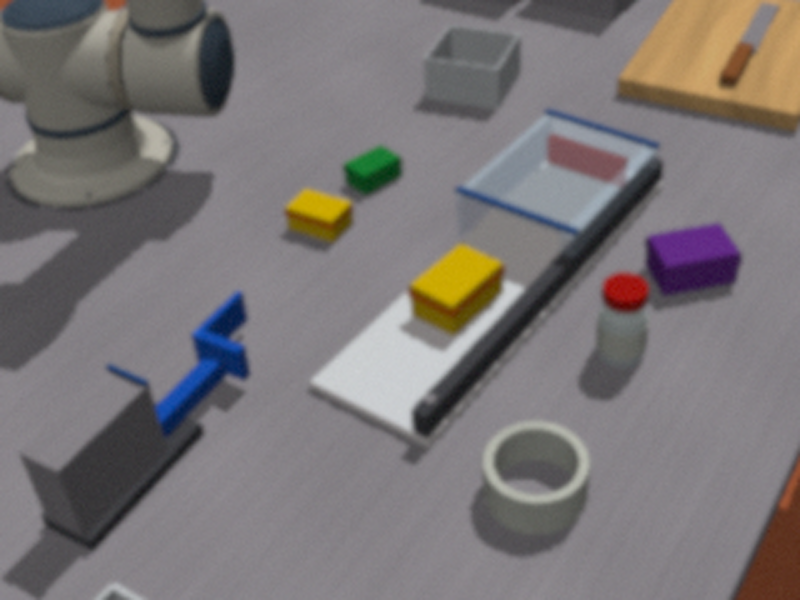

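The top view shows the board with its feed direction to the left (world +y) and the fence towards world +x. The real cheese is the large yellow block on the deck, around crop pixel (417,295). The stick's shoe is at crop (595,425), and its cheek is on the side away from the fence. The scene view agrees.

```bash
cat >> h.py <<'E'
from scipy.optimize import least_squares
def fit(obs,x0,z0=None):
    # obs: list of (cam, cal, px, local xyz m); fit x,y,yaw (+z if z0 None)
    def T(v,L):
        c,s=np.cos(v[2]),np.sin(v[2]); return np.array([v[0]+c*L[0]-s*L[1],v[1]+s*L[0]+c*L[1],(v[3] if z0 is None else z0)+L[2]])
    f=lambda v:np.concatenate([proj(c,T(v,L),cal)[0]-p for c,cal,p,L in obs])
    r=least_squares(f,x0,loss="soft_l1"); return r.x,r.fun.reshape(-1,2)
E
python3 - <<'E'
from h import *
np.set_printoptions(precision=4,suppress=True)
s=ctrl.observe();print(s["orientation"],s["contact_force"],s["gripper_width"])
C={c:ctrl.calibration(c) for c in("top","scene","wrist")}
print("wrist",C["wrist"]["position"],C["wrist"]["rotation"])
t=lambda a,b:np.array([a/2.5+180,b/2.5+70]); q=lambda a,b:np.array([a/2.5+130,b/2.5+110])
o=[("top",t(564,354),(-80,-260,12)),("top",t(570,243),(50,-260,44)),("top",t(141,347),(-80,250,12)),("scene",q(311,384),(-80,-260,12)),("scene",q(416,405),(50,-260,44)),
("top",np.array([312.,165]),(50,20,12)),("scene",np.array([352.,217]),(50,20,12))]
v,r=fit([(c,C[c],p,np.array(L)/1e3) for c,p,L in o],[.5,.05,0.],0.);print("board",v);print(r)
o=[("top",np.array([415,241.]),(82,0,20)),("scene",np.array([218.,249]),(82,0,20)),("top",t(536,452),(147,30,40)),("top",t(590,402),(82,-30,40)),("top",t(603,402),(70,-30,40)),("scene",q(240,295),(147,30,40)),("scene",q(246,348),(76,-30,40))]
v,r=fit([(c,C[c],p,np.array(L)/1e3) for c,p,L in o],[.4,-.15,1.57,.015]);print("stick",v);print(r)
o=[("top",t(*p),L) for p,L in [((377,293-27),(-30,45,45))][:0]]
for n,p in dict(FL=(378,267),FR=(458,271),BR=(455,325),BL=(376,317)).items(): print(n,at("top",t(*p),.057,C["top"]))
for n,p,z in [("tape",(399,129),0),("jar",(331,131),0),("pan",(202,273),0),("scab",(474,236),0)]: print(n,at("top",p,z,C["top"]))
E
```

```text
[[ 0.901   0.4339  0.    ]
 [ 0.4339 -0.901  -0.    ]
 [-0.      0.     -1.    ]] [-0.762   0.6298  0.518 ] 0.08776497468667104
wrist [ 0.3342 -0.5045  0.3837] [[ 0.4341 -0.8593 -0.2705]
 [-0.9009 -0.4142 -0.1298]
 [-0.0005  0.3    -0.9539]]
board [ 0.6139  0.0585 -0.03  ]
[[-0.1134 -1.4861]
 [-0.9097 -2.0473]
 [-1.9739  0.0362]
 [-1.0967 -0.6984]
 [-1.5434  1.6899]
 [-0.1971  1.0531]
 [ 0.1273  1.8846]]
stick [ 0.4326 -0.3026  1.54    0.0132]
[[ 0.1449 -0.2043]
 [ 0.8527  0.7061]
 [-0.4825  0.5655]
 [ 0.4695 -0.3132]
 [-0.5822 -0.2902]
 [-0.0543 -2.3399]
 [-3.577   0.3993]]
FL [0.625  0.0197 0.057 ]
FR [ 0.6183 -0.0723  0.057 ]
BR [ 0.5561 -0.0671  0.057 ]
BL [0.5674 0.0233 0.057 ]
tape [ 0.7747 -0.1905  0.    ]
jar [0.7728 0.0171 0.    ]
pan [0.3512 0.4142 0.    ]
scab [ 0.4436 -0.4067  0.    ]
```

send_rows --increments '[[[92,-59,8,-21,0],[184,-118,15,-42,0],[277,-176,23,-62.5,0],[277,-176,23,-62.5,0],[277,-176,23,-62.5,0],[277,-176,23,-62.5,0],[277,-176,23,-62.5,0],[277,-176,23,-62.5,0],[277,-176,23,-62.5,0],[277,-176,23,-62.5,0],[277,-176,23,-62.5,0],[277,-176,23,-62.5,0],[277,-176,23,-62.5,0]]]'

```text
time_s: 2.38
ee_pos: [0.433, -0.2629, 0.1997]
orientation: [[0.035, 0.999, 0.0], [0.999, -0.035, -0.0], [-0.0, 0.0, -1.0]]
contact_force: [0.6, -0.0, 0.3]
gripper_width: 0.0877
finger_force: 0.0
```

Run:
```python
from h import *
import pickle
np.set_printoptions(precision=4,suppress=True)
k=ctrl.calibration("wrist");im=ctrl.camera("wrist");s=ctrl.observe();print(s["ee_pos"],s["orientation"],s["joint_vel"].__class__,s["time_s"])
pickle.dump(k,open("w1.pkl","wb"));cv2.imwrite("pics/w1.png",im)
for n in("stick","shoe","scabbard"): print(n,ctrl.tip_of("wrist",n)[:2])
```

```text
[ 0.433  -0.2629  0.1997] [[ 0.0346  0.9994  0.    ]
 [ 0.9994 -0.0346 -0.0001]
 [-0.0001  0.0001 -1.    ]] <class 'numpy.ndarray'> 2.4333
stick [{'pixel': [326.3, 218.4], 'score': 0.84}]
shoe [{'pixel': [318.7, 151.0], 'score': 0.88}]
scabbard [{'pixel': [329.8, 276.5], 'score': 0.68}]
```

View pics/w1.png

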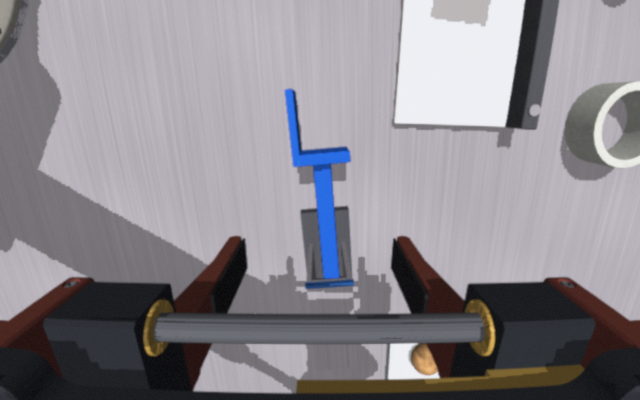

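The wrist picture shows the stick bar running from (322,165) to (330,280), the heel at (322,156), the cheek tip at (290,90) and the near deck corner at (394,125).

Run:
```python
from h import *
import pickle
np.set_printoptions(precision=4,suppress=True)
k=pickle.load(open("w1.pkl","rb"));im=cv2.imread("pics/w1.png").astype(int)
m=(im[...,0]>im[...,2]+60)&(im[...,0]>im[...,1]+40)
for r in range(86,292,6):
    x=np.where(m[r,260:380])[0]+260
    if len(x): print(r,x.min(),x.max(),end="; ")
C={c:ctrl.calibration(c) for c in("top","scene")}
print()
# bar centerline at top z
for z in (.037,.039,.041):
    for r in (180,200,220,240,260):
        x=np.where(m[r,300:360])[0]+300; l,rr=x.min(),x.max()+1
        a=at("wrist",(l,r),z,k);b=at("wrist",(rr,r),z,k);print(z,r,(a+b)[:2]/2,np.linalg.norm(a-b))
print("stick pred px",proj("wrist",[[.4326,-.3026,.013]],k))
for name,p,z in [("deckcorner",(394,126),.012),("fence in",(507,129),.044),("fence out",(537,131),.044)]: print(name,at("wrist",p,z,k))
def S(v,L):
    c,s=np.cos(v[2]),np.sin(v[2]);return [[v[0]+c*x-s*y,v[1]+s*x+c*y,v[3]+z] for x,y,z in L]
P=np.array([(82,-30,40),(82,-30,0),(70,-30,40),(147,30,40),(147,30,0),(147,22,40),(82,22,40),(70,30,40)])/1e3
print(proj("wrist",S([.4326,-.3026,1.54,.015],P),k))
```

```text
92 285 293; 98 285 294; 104 286 295; 110 287 295; 116 287 296; 122 288 296; 128 289 297; 134 289 298; 140 290 298; 146 291 299; 152 291 349; 158 292 349; 164 293 330; 170 314 331; 176 314 331; 182 314 331; 188 315 332; 194 316 332; 200 316 333; 206 317 333; 212 317 334; 218 318 334; 224 318 335; 230 319 335; 236 319 336; 242 320 336; 248 321 337; 254 321 337; 260 322 338; 266 322 338; 272 323 339; 278 324 338; 284 318 353; 
0.037 180 [ 0.4372 -0.2553] 0.020009047429317407
0.037 200 [ 0.4388 -0.2786] 0.020423045692644953
0.037 220 [ 0.4404 -0.3029] 0.020865776238938805
0.037 240 [ 0.4415 -0.3282] 0.020153906822167684
0.037 260 [ 0.4433 -0.3549] 0.020634203546507742
0.039 180 [ 0.4372 -0.2548] 0.01988544773057933
0.039 200 [ 0.4388 -0.278 ] 0.020296888647746075
0.039 220 [ 0.4404 -0.3021] 0.020736884363092095
0.039 240 [ 0.4415 -0.3273] 0.020029412299356664
0.039 260 [ 0.4432 -0.3538] 0.020506742139308906
0.041 180 [ 0.4372 -0.2543] 0.0197618480318412
0.041 200 [ 0.4387 -0.2774] 0.020170731602847086
0.041 220 [ 0.4403 -0.3013] 0.020607992487245444
0.041 240 [ 0.4414 -0.3264] 0.01990491777654564
0.041 260 [ 0.4432 -0.3527] 0.020379280732110018
stick pred px [[320.1905 213.117 ]]
deckcorner [ 0.5203 -0.2006  0.012 ]
fence in [ 0.6339 -0.2044  0.044 ]
fence out [ 0.668 -0.207  0.044]
[[349.5168 150.8921]
 [346.108  146.2668]
 [349.2251 162.5513]
 [288.81    83.6312]
 [292.3665  86.6842]
 [297.1069  83.5618]
 [298.5917 151.0725]
 [291.1192 162.7691]]
```

send_rows --increments '[[[-1,5,30,-5.5,0],[-1,5,60,-5.5,0],[-1,5,90,-5.5,0],[-1,5,120,-5.5,0],[-1,5,145,-5.5,0],[-1,5,165,-5.5,0],[-1,5,180,-5.5,0],[-1,5,187,-5.5,0],[-1,5,191,-5.5,0],[-1,5,191,-5.5,0],[-1,5,191,-5.5,255],[-1,5,191,-5.5,255],[-1,5,191,-5.5,255],[-1,5,191,-5.5,255],[-1,5,191,-5.5,255],[-1,5,191,-5.5,255],[-1,5,191,-5.5,255],[-1,5,191,-5.5,255]]]' --grip_force 40

```text
time_s: 4.08
ee_pos: [0.4385, -0.263, 0.0087]
orientation: [[-0.065, 0.998, 0.0], [0.998, 0.065, 0.0], [0.0, 0.0, -1.0]]
contact_force: [0.0, 0.9, 0.3]
gripper_width: 0.0376
finger_force: 0.0
```

send_rows --increments '[[[0,0,0,0,255],[0,0,0,0,255],[0,0,0,0,255],[0,0,0,0,255],[0,0,0,0,255],[0,0,0,0,255]]]'

```text
time_s: 4.58
ee_pos: [0.4384, -0.263, 0.0086]
orientation: [[-0.065, 0.998, -0.0], [0.998, 0.065, 0.0], [0.0, -0.0, -1.0]]
contact_force: [-0.3, -0.4, 0.6]
gripper_width: 0.0198
finger_force: 39.9
```

send_rows --increments '[[[0,0,-1,0,255],[8,0,-1,0,255],[16,0,-1,0,255],[24,0,-1,0,255],[32,0,-1,0,255],[40,0,-1,0,255],[50,0,-1,0,255]]]'

```text
time_s: 5.17
ee_pos: [0.4352, -0.2121, 0.0096]
orientation: [[-0.065, 0.998, 0.0], [0.998, 0.065, -0.0], [-0.0, 0.0, -1.0]]
contact_force: [-0.4, -0.3, -2.1]
gripper_width: 0.0197
finger_force: 39.9
```

The fingertips are 6 mm below the stick's underside, which is too low to set it down on the counter. I'll slide it back in and regrip higher.

send_rows --increments '[[[-12,0,0,0,255],[-24,0,0,0,255],[-36,0,0,0,255],[-47,0,0,0,255],[-47,0,1,0,255],[-47,0,1,0,120],[-47,0,1,0,120],[-47,0,1,0,120],[-47,0,-4,0,120],[-47,0,-11,0,120],[-47,0,-11,0,255],[-47,0,-11,0,255],[-47,0,-11,0,255],[-47,0,-11,0,255],[-47,0,-11,0,255],[-47,0,-11,0,255],[-47,0,-11,0,255],[-47,0,-11,0,255],[-47,0,-11,0,255]]]'

```text
time_s: 6.75
ee_pos: [0.4382, -0.2599, 0.0205]
orientation: [[-0.065, 0.998, -0.0], [0.998, 0.065, 0.0], [0.0, -0.0, -1.0]]
contact_force: [-0.3, 0.3, 0.4]
gripper_width: 0.0197
finger_force: 40.0
```

send_rows --increments '[[[0,0,-1,0,255],[12,0,-1,0,255],[24,0,-1,0,255],[36,0,-1,0,255],[50,0,-1,0,255],[64,0,-1,0,255],[78,0,-1,0,255],[92,0,-1,0,255],[110,0,-1,0,255],[130,0,-1,0,255],[150,0,-1,0,255],[160,0,-1,0,255],[160,0,4,0,255],[160,0,9,0,255],[160,0,12,0,255],[160,0,12,0,255]]]'

```text
time_s: 8.08
ee_pos: [0.4272, -0.1008, 0.0073]
orientation: [[-0.064, 0.998, -0.002], [0.998, 0.064, 0.0], [0.0, -0.002, -1.0]]
contact_force: [1.0, 1.2, -1.7]
gripper_width: 0.02
finger_force: 40.0
```

send_rows --increments '[[[0,0,1,0,255],[0,0,1.5,0,255],[0,0,1.5,0,255],[0,0,1.5,0,100],[0,0,1.5,0,100],[0,0,1.5,0,100],[0,0,1.5,0,0],[0,0,-3,0,0],[0,0,-30,0,0],[0,0,-60,0,0],[0,0,-90,0,0],[-30,0,-120,0,0],[-65,0,-150,0,0],[-100,0,-180,0,0],[-138,0,-180,0,0],[-138,0,-180,0,0],[-138,0,-180,0,0]]]'

```text
time_s: 9.5
ee_pos: [0.4367, -0.2399, 0.1891]
orientation: [[-0.061, 0.998, 0.0], [0.998, 0.061, -0.0], [-0.0, 0.0, -1.0]]
contact_force: [0.6, -0.1, 0.3]
gripper_width: 0.0877
finger_force: 0.0
```

Run:
```python
from h import *
import pickle
np.set_printoptions(precision=4,suppress=True)
k=ctrl.calibration("wrist");im=ctrl.camera("wrist");s=ctrl.observe();print(s["ee_pos"],s["time_s"])
pickle.dump(k,open("w2.pkl","wb"));cv2.imwrite("pics/w2.png",im)
for n in("stick","shoe","horn"): print(n,ctrl.tip_of("wrist",n)[:2])
t=ctrl.camera("top"); cv2.imwrite("pics/top2.png",t)
for n in("stick","shoe","horn","rear_corner","front_corner"): print(n,ctrl.tip_of("top",n)[:2])
```

```text
[ 0.4366 -0.2383  0.1884] 9.55
stick [{'pixel': [318.1, 98.7], 'score': 0.76}]
shoe [{'pixel': [317.4, 10.5], 'score': 0.58}, {'pixel': [319.3, 98.6], 'score': 0.5}]
horn [{'pixel': [317.7, 198.4], 'score': 0.74}]
stick [{'pixel': [388.1, 240.0], 'score': 0.79}]
shoe []
horn [{'pixel': [426.4, 241.8], 'score': 0.79}]
rear_corner [{'pixel': [299.9, 264.0], 'score': 0.9}, {'pixel': [319.2, 254.4], 'score': 0.7}]
front_corner [{'pixel': [284.6, 260.2], 'score': 0.91}, {'pixel': [323.0, 278.9], 'score': 0.9}]
```

View pics/w2.png

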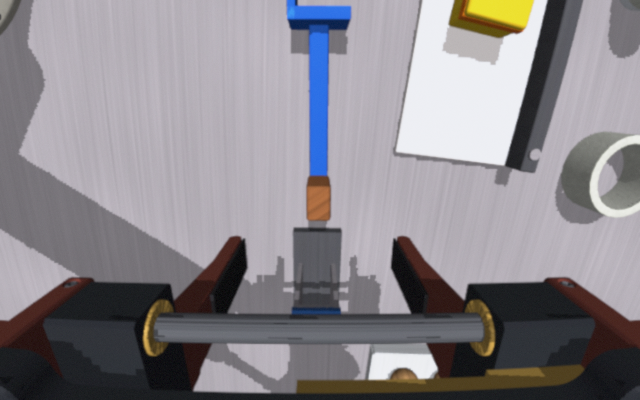

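The stick stands upright, with the bar along column 318, the wooden grip's top around (318,203) and the heel at row 15.

Run:
```python
from h import *
import pickle
np.set_printoptions(precision=4,suppress=True)
k=pickle.load(open("w2.pkl","rb"));im=cv2.imread("pics/w2.png").astype(int)
m=(im[...,0]>im[...,2]+60)&(im[...,0]>im[...,1]+40)
for r in (40,70,100,130,160):
    x=np.where(m[r,300:350])[0]+300;a=at("wrist",(x.min(),r),.024,k);b=at("wrist",(x.max()+1,r),.024,k);print(r,(a+b)[:2]/2,np.linalg.norm(a-b))
w=(im[...,2]>im[...,0]+40)
for r in range(174,226,4):
    x=np.where(w[r,295:345])[0]+295
    if len(x): print(r,x.min(),x.max(),im[r,318])
x,e=tri([ray("wrist",(317.7,198.4),k),ray("top",(426.4,241.8))]);print("horn",x,e)
for p in ((318,188),(318,220)): print(at("wrist",p,.076,k))
for p,z in [((395,152),.012),((506,166),.044)]: print("board",at("wrist",p,z,k))
print([at("wrist",p,.04,k) for p in ((287,7),(351,7),(349,19))])
t=cv2.imread("pics/top2.png");cv2.imwrite("pics/top2c.png",cv2.resize(t[140:260,280:440],None,fx=5,fy=5,interpolation=cv2.INTER_CUBIC))
```

```text
40 [ 0.427  -0.0902] 0.019869734093100243
70 [ 0.4282 -0.1183] 0.019303501805909187
100 [ 0.43   -0.1475] 0.01977449043558481
130 [ 0.4325 -0.178 ] 0.019224577188354283
160 [ 0.4344 -0.2102] 0.01976478055477213
178 309 327 [37 62 97]
182 308 328 [ 39  61 100]
186 307 329 [ 51  87 139]
190 307 329 [ 66 109 172]
194 307 329 [ 63 106 168]
198 307 329 [ 66 109 172]
202 307 329 [ 69 113 178]
206 307 329 [ 57  96 154]
210 307 329 [ 63 105 167]
214 307 329 [ 67 110 174]
218 307 329 [ 59  98 155]
horn [ 0.4335 -0.251   0.039 ] [np.float64(0.0023409804341663035), np.float64(0.0023409804341663924)]
[ 0.4346 -0.2284  0.076 ]
[ 0.4366 -0.2608  0.076 ]
board [ 0.52   -0.1976  0.012 ]
board [ 0.6325 -0.2     0.044 ]
[array([ 0.3959, -0.0669,  0.04  ]), array([ 0.455 , -0.0632,  0.04  ]), array([ 0.454 , -0.0735,  0.04  ])]
```

View pics/top2c.png

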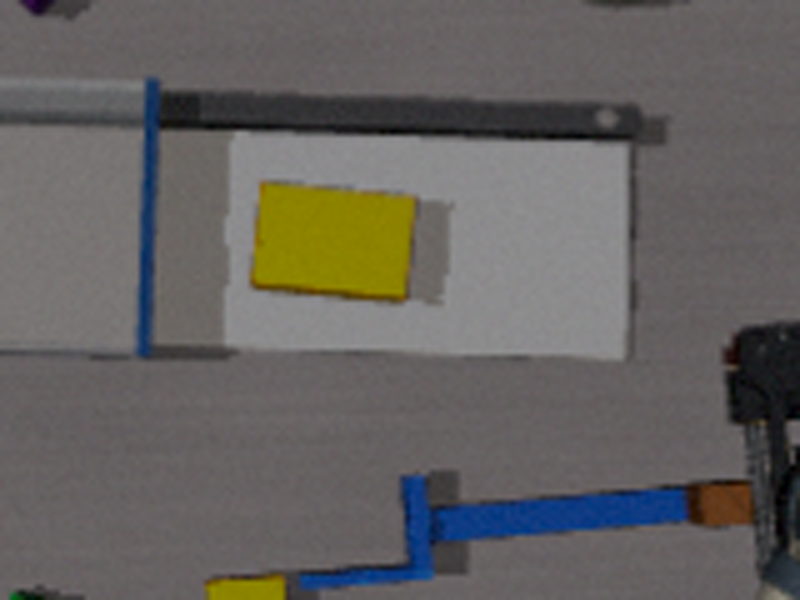

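The top crop shows the foot of the fence from (232,131) to (630,140) and the deck's outer edge from (226,352) to (626,359). The cheese-top corners are at (261,183), (415,197), (407,298) and (251,285).

Run:
```python
from h import *
import pickle
np.set_printoptions(precision=4,suppress=True)
k=pickle.load(open("w2.pkl","rb"));C=ctrl.calibration("top")
t=lambda a,b:(280+a/5,140+b/5)
for n,p,z in [("fencefoot",(232,131),.012),("fencefoot",(630,140),.012),("edge",(226,352),.012),("edge",(626,359),.012),("cFF",(261,183),.057),("cRF",(415,197),.057),("cRA",(407,298),.057),("cFA",(251,285),.057),("mouthroof-",(138,355),.079),("mouthroof+",(158,80),.079)]: print(n,at("top",t(*p),z,C)[:2])
print("w foot",at("wrist",(506,166),.012,k), "cheese rear bottom R?",at("wrist",(513,37),.012,k))
k1=pickle.load(open("w1.pkl","rb"));print("w1 foot",at("wrist",(507,129),.012,k1),at("wrist",(524,0),.012,k1),at("wrist",(400,0),.012,k1))
print("w2 foot far",at("wrist",(541,0),.012,k),"edge far",at("wrist",(425,0),.012,k))
```

```text
fencefoot [0.663  0.0333]
fencefoot [ 0.6524 -0.2051]
edge [0.5308 0.0397]
edge [ 0.5212 -0.198 ]
cFF [0.6256 0.0168]
cRF [ 0.6154 -0.0716]
cRA [ 0.5573 -0.0654]
cFA [0.5668 0.0239]
mouthroof- [0.5271 0.0882]
mouthroof+ [0.683 0.074]
w foot [ 0.6535 -0.2045  0.012 ] cheese rear bottom R? [ 0.6302 -0.068   0.012 ]
w1 foot [ 0.6539 -0.2069  0.012 ] [ 0.6571 -0.0713  0.012 ] [ 0.5232 -0.0719  0.012 ]
w2 foot far [ 0.6536 -0.0292  0.012 ] edge far [ 0.5313 -0.0424  0.012 ]
```

send_rows --increments '[[[-3,0,40,0,0],[-6,0,80,0,0],[-6,-1,110,0,0],[-6,-1,130,0,0],[-6,-1,145,0,0],[-6,-1,152,0,0],[-6,-1,153,0,0],[-6,-1,153,0,0],[-6,-1,153,0,120],[-6,-1,153,0,255],[-6,-1,153,0,255],[-6,-1,153,0,255],[-6,-1,153,0,255],[-6,-1,153,0,255],[-6,-1,153,0,255],[-6,-1,153,0,255],[-6,-1,153,0,255],[-6,-1,153,0,255],[-6,-1,153,0,255]]]' --grip_force 50

```text
time_s: 11.58
ee_pos: [0.4362, -0.2441, 0.0356]
orientation: [[-0.065, 0.998, -0.0], [0.998, 0.065, 0.0], [0.0, -0.0, -1.0]]
contact_force: [0.6, -0.6, 0.8]
gripper_width: 0.0233
finger_force: 50.0
```

send_rows --increments '[[[0,0,-15,0,255],[0,0,-35,0,255],[0,0,-55,0,255],[0,0,-70,0,255],[-6,20,-72,1,255],[-12,45,-72,2.5,255],[-18,75,-72,4,255],[-24,100,-72,5,255],[-27,116,-72,6.1,255],[-27,123,-72,6.1,255],[-27,123,-72,6.1,255],[-27,123,-72,6.1,255],[-27,123,-72,6.1,255]]]'

```text
time_s: 12.67
ee_pos: [0.5599, -0.263, 0.1075]
orientation: [[0.041, 0.999, -0.001], [0.999, -0.041, 0.0], [0.0, -0.001, -1.0]]
contact_force: [0.4, -0.1, -2.4]
gripper_width: 0.0238
finger_force: 50.0
```

Run:
```python
from h import *
import pickle
np.set_printoptions(precision=4,suppress=True)
k=ctrl.calibration("wrist");im=ctrl.camera("wrist");s=ctrl.observe();print(s["ee_pos"],s["time_s"],s["contact_force"],s["ft_torque"])
pickle.dump(k,open("w3.pkl","wb"));cv2.imwrite("pics/w3.png",im)
t=ctrl.camera("top");cv2.imwrite("pics/top3.png",t)
a=cv2.resize(t[140:260,280:440],None,fx=3,fy=3,interpolation=cv2.INTER_CUBIC)
s_=ctrl.camera("scene")[170:320,200:440];b=cv2.resize(s_,None,fx=2,fy=2)
W=np.zeros((600,800,3),np.uint8);W[:240,:320]=cv2.resize(im[:240,160:480],(320,240));W[:300,320:800]=b;W[240:600,:480]=0
W[240:600,:480]=a;W[:300,320:]=np.where(np.arange(300)[:,None,None]<240,b,W[:300,320:])
cv2.imwrite("pics/mix3.png",W)
```

```text
[ 0.5599 -0.2631  0.1077] 12.7167 [-0.0853 -0.1661 -2.7867] [-0.222  -0.0742 -0.036 ]
```

View pics/mix3.png

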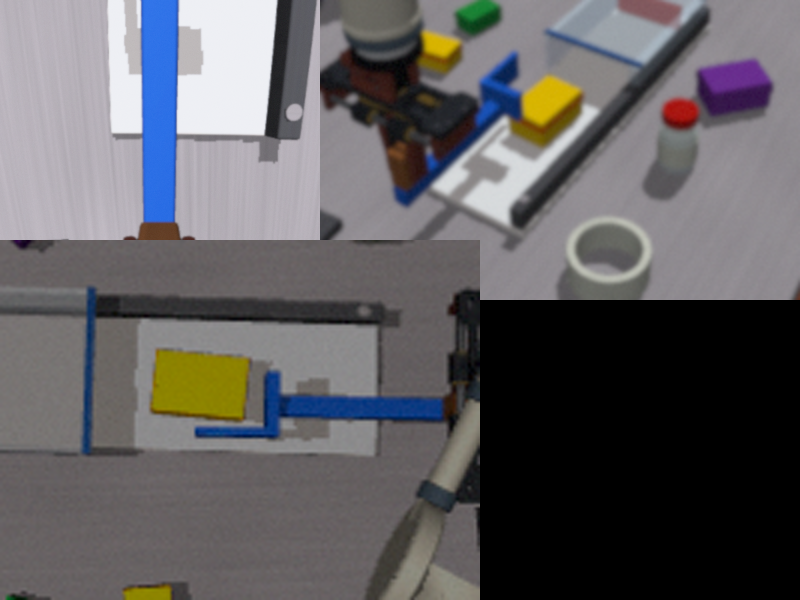

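The stick hangs level above the deck, aligned with the fence, with its L behind and outboard of the cheese.

send_rows --increments '[[[0,0,15,0,255],[0,0,30,0,255],[0,0,42,0,255],[0,0,50,0,255],[0,0,55,0,255],[0,0,55,0,255],[0,0,55,0,255]]]'

```text
time_s: 13.4
ee_pos: [0.5608, -0.2631, 0.0529]
orientation: [[0.042, 0.999, 0.0], [0.999, -0.042, 0.0], [0.0, 0.0, -1.0]]
contact_force: [0.7, 0.0, -1.2]
gripper_width: 0.0241
finger_force: 50.0
```

Run:
```python
from h import *
np.set_printoptions(precision=4,suppress=True)
s=ctrl.observe();print(s["ee_pos"],s["time_s"],s["contact_force"],s["ft_torque"])
t=ctrl.camera("top");cv2.imwrite("pics/top4.png",t)
C=ctrl.calibration("top")
m=(t[...,0].astype(int)>t[...,2].astype(int)+60)&(t[...,0].astype(int)>t[...,1].astype(int)+40)
m[:, :325]=0; m[:,430:]=0
# bar rows and cheek
for c in (330,340,350,358,362,366,370,374,380,390,400,410,420):
    r=np.where(m[150:260,c])[0]+150
    if len(r): print(c,r.min(),r.max(),at("top",(c,(r.min()+r.max())/2),.04,C)[:2])
```

```text
[ 0.5608 -0.2631  0.0529] 13.4 [ 0.6608  0.0433 -1.1881] [-0.1672 -0.0569 -0.0347]
350 203 205 [ 0.5464 -0.0331]
358 204 205 [ 0.5445 -0.0563]
362 204 205 [ 0.5442 -0.068 ]
366 203 205 [ 0.5454 -0.0796]
370 186 205 [ 0.5699 -0.092 ]
374 193 199 [ 0.5682 -0.1036]
380 193 199 [ 0.5678 -0.1211]
390 194 199 [ 0.5656 -0.1502]
400 194 199 [ 0.565  -0.1794]
410 194 200 [ 0.5629 -0.2087]
420 194 200 [ 0.5622 -0.238 ]
```

send_rows --increments '[[[5,0,0,0,255],[9,0,0,0,255],[12,0,0,0,255],[14,3,0,0,255],[14,7,0,0,255],[14,11,0,0,255],[14.5,15,0,0,255],[15,19,0,0,255],[15.5,23,0,0,255],[16,27,0,0,255],[16.5,31,0,0,255],[17,35,0,0,255],[17.5,39,0,0,255],[18,42,0,0,255],[18,42,0,0,255]]]'

```text
time_s: 14.7
ee_pos: [0.6041, -0.2467, 0.0525]
orientation: [[0.042, 0.999, 0.0], [0.999, -0.042, 0.0], [0.0, 0.0, -1.0]]
contact_force: [-0.9, 0.4, -1.9]
gripper_width: 0.0237
finger_force: 50.0
```

```bash
cat > look.py <<'E'
from h import *
import sys
np.set_printoptions(precision=4,suppress=True)
s=ctrl.observe();print(s["ee_pos"],s["time_s"],s["contact_force"],s["ft_torque"])
t=ctrl.camera("top");cv2.imwrite(f"pics/{sys.argv[1]}.png",t)
C=ctrl.calibration("top");a=t.astype(int)
y=(a[...,2]>a[...,0]+60)&(a[...,1]>a[...,0]+50);y[:130]=0;y[215:]=0;y[:,:230]=0;y[:,390:]=0
n,l,st,_=cv2.connectedComponentsWithStats(y.astype(np.uint8));i=1+np.argmax(st[1:,4]);P=np.argwhere(l==i)[:,::-1].astype(np.float32)
R=cv2.boxPoints(cv2.minAreaRect(P))
O=np.array([.6130,.0574]);B=np.array([[.9991,-.0424],[.0424,.9991]])
for p in R: print("corner uv",B@(at("top",p,.057,C)[:2]-O)*1e3)
print("tcp uv",B@(s["ee_pos"][:2]-O)*1e3)
E
python3 look.py top5
```

```text
[ 0.6041 -0.2467  0.0525] 14.7 [-0.8688  0.3711 -1.8529] [-0.1657  0.1282  0.2493]
corner uv [ 39.0632 -30.3333]
corner uv [  40.7766 -116.8373]
corner uv [ -17.1794 -117.6782]
corner uv [-18.8804 -31.5097]
tcp uv [   4.0359 -304.1563]
```

send_rows --increments '[[[1,2,0,0,255],[2,4,0,0,255],[3,6,0,0,255],[4,7,0,0,255],[5,8,0,0,255],[6,8,0,0,255]]]'

```text
time_s: 15.25
ee_pos: [0.6119, -0.2411, 0.0527]
orientation: [[0.042, 0.999, 0.0], [0.999, -0.042, -0.0], [-0.0, 0.0, -1.0]]
contact_force: [-1.3, -1.4, -2.0]
gripper_width: 0.0237
finger_force: 50.0
```

send_rows --increments '[[[0.5,1,0,0,255],[1,2,0,0,255],[1.5,3,0,0,255],[1.5,3,0,0,255]]]'

```text
time_s: 15.58
ee_pos: [0.6142, -0.2404, 0.0527]
orientation: [[0.041, 0.999, -0.002], [0.999, -0.041, -0.001], [-0.001, -0.001, -1.0]]
contact_force: [-4.9, -3.1, -0.0]
gripper_width: 0.0235
finger_force: 50.1
```

```bash
python3 look.py top6
```

```text
[ 0.6142 -0.2404  0.0527] 15.5833 [-4.8628 -3.1026 -0.0164] [-0.5025  0.8241  0.8582]
corner uv [ 47.742  -27.2707]
corner uv [  49.454  -113.8268]
corner uv [  -8.5734 -114.6748]
corner uv [-10.2747 -28.4602]
tcp uv [  13.8238 -297.4345]
```

send_rows --increments '[[[4,0.5,0,0,255],[8,0.7,0,0,255],[12,0.7,0,0,255],[16,0.7,0,0,255],[20,0.7,0,0,255],[24,0.7,0,0,255]]]'

```text
time_s: 16.13
ee_pos: [0.6153, -0.218, 0.0531]
orientation: [[0.043, 0.999, -0.002], [0.999, -0.043, -0.003], [-0.003, -0.002, -1.0]]
contact_force: [-7.0, -8.1, 0.6]
gripper_width: 0.024
finger_force: 50.1
```

```bash
python3 look.py top7
```

```text
[ 0.6153 -0.218   0.0531] 16.1333 [-6.996  -8.1045  0.6401] [-1.1287  1.1623  0.8719]
corner uv [50.2164 -4.1211]
corner uv [ 51.902  -90.6923]
corner uv [ -9.0312 -91.6778]
corner uv [-10.7215  -5.4666]
tcp uv [  14.0196 -275.0169]
```

send_rows --increments '[[[2,-0.3,-0.5,0,255],[4,-0.6,-1.2,0,255],[6,-0.6,-1.2,0,255],[7,-0.6,-1.2,0,255]]]'

```text
time_s: 16.52
ee_pos: [0.6154, -0.2096, 0.0534]
orientation: [[0.042, 0.999, -0.002], [0.999, -0.042, -0.001], [-0.001, -0.002, -1.0]]
contact_force: [-3.5, -4.4, -2.4]
gripper_width: 0.024
finger_force: 50.0
```

```bash
python3 look.py top8
python3 - <<'E'
from h import *
im=ctrl.camera("wrist");t=cv2.imread("pics/top8.png");sc=ctrl.camera("scene");cv2.imwrite("pics/w8.png",im)
W=np.zeros((600,800,3),np.uint8)
W[:300,:400]=cv2.resize(im[0:150,200:400],(400,300));W[:300,400:]=cv2.resize(sc[160:310,230:430],(400,300));W[300:,:]=cv2.resize(t[145:220,280:380],(800,600),interpolation=cv2.INTER_CUBIC)[:300]
cv2.imwrite("pics/mix8.png",W)
E
```

```text
[ 0.6154 -0.2096  0.0534] 16.5167 [-3.5091 -4.3704 -2.4208] [-1.0552  0.7064  0.5872]
corner uv [50.0533  4.54  ]
corner uv [ 51.7289 -82.0347]
corner uv [ -9.2021 -83.0561]
corner uv [-10.8884   3.1585]
tcp uv [  13.7417 -266.6291]
```

View pics/mix8.png

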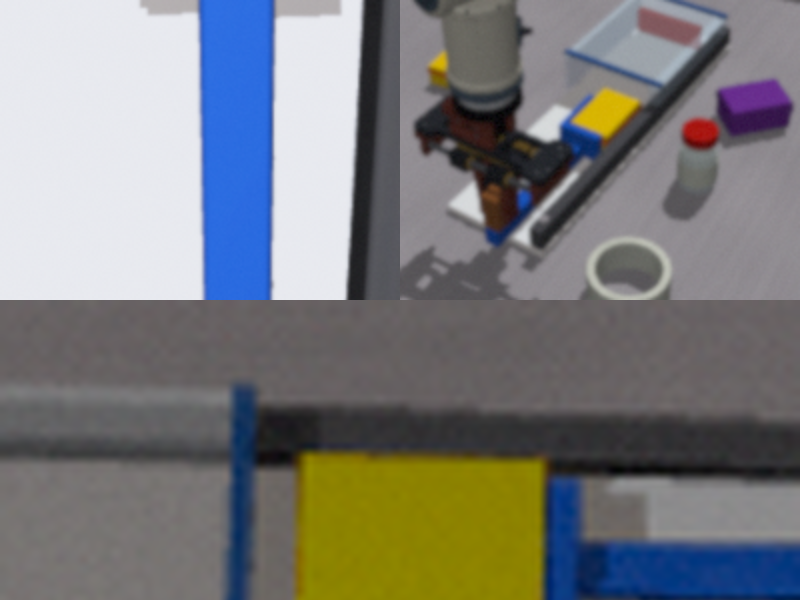

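The cheese is flush and square against the fence, just before the mouth.

send_rows --increments '[[[4,0.2,0,0,255],[8,0.3,0,0,255],[12,0.4,0,0,255],[16,0.5,0,0,255],[20,0.5,0,0,255],[24,0.5,0,0,255],[28,0.5,0,0,255],[32,0.5,0,0,255]]]'

```text
time_s: 17.33
ee_pos: [0.6172, -0.1776, 0.0534]
orientation: [[0.042, 0.999, -0.002], [0.999, -0.042, -0.001], [-0.001, -0.002, -1.0]]
contact_force: [-4.1, -3.4, -2.5]
gripper_width: 0.0234
finger_force: 50.1
```

send_rows --increments '[[[5,0,0,0,255],[10,0.1,0,0,255],[15,0.2,0,0,255],[20,0.3,0,0,255],[25,0.3,0,0,255],[30,0.4,0,0,255],[35,0.4,0,0,255],[40,0.5,0,0,255],[45,0.5,0,0,255]]]'

```text
time_s: 18.08
ee_pos: [0.6196, -0.1325, 0.0534]
orientation: [[0.042, 0.999, -0.002], [0.999, -0.042, -0.001], [-0.001, -0.002, -1.0]]
contact_force: [-4.4, -3.6, -3.0]
gripper_width: 0.0236
finger_force: 50.0
```

send_rows --increments '[[[5,0,0,0,255],[10,0.1,0,0,255],[15,0.2,0,0,255],[20,0.3,0,0,255],[25,0.3,0,0,255],[30,0.4,0,0,255],[35,0.4,0,0,255],[40,0.5,0,0,255],[45,0.5,0,0,255]]]'

```text
time_s: 18.83
ee_pos: [0.622, -0.0874, 0.0533]
orientation: [[0.042, 0.999, -0.002], [0.999, -0.042, -0.001], [-0.001, -0.002, -1.0]]
contact_force: [-4.6, -3.4, -3.0]
gripper_width: 0.0237
finger_force: 50.0
```

Run:
```python
from h import *
np.set_printoptions(precision=4,suppress=True)
s=ctrl.observe();O=np.array([.6130,.0574]);B=np.array([[.9991,-.0424],[.0424,.9991]])
print(s["time_s"],s["contact_force"],s["ft_torque"],"tcp uv",B@(s["ee_pos"][:2]-O)*1e3)
t=ctrl.camera("top");sc=ctrl.camera("scene")
W=np.vstack([cv2.resize(t[135:225,225:385],(640,360),interpolation=cv2.INTER_CUBIC),np.hstack([cv2.resize(sc[130:230,280:480],(480,240),interpolation=cv2.INTER_CUBIC),np.zeros((240,160,3),np.uint8)])])
cv2.imwrite("pics/mix9.png",W)
```

```text
18.8333 [-4.5706 -3.4034 -3.0394] [-1.1174  0.62    0.5527] tcp uv [  15.1233 -144.2871]
```

View pics/mix9.png

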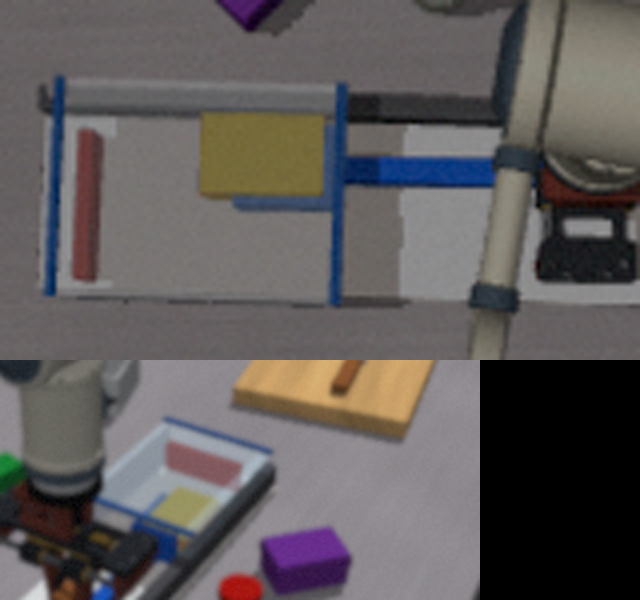

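send_rows --increments '[[[5,0,0,0,255],[10,0.1,0,0,255],[15,0.2,0,0,255],[20,0.3,0,0,255],[25,0.3,0,0,255],[30,0.4,0,0,255],[35,0.4,0,0,255],[40,0.5,0,0,255],[44,0.5,0,0,255]]]'

```text
time_s: 19.68
ee_pos: [0.6244, -0.0435, 0.0534]
orientation: [[0.042, 0.999, -0.002], [0.999, -0.042, -0.001], [-0.001, -0.002, -1.0]]
contact_force: [-5.3, -4.7, -3.7]
gripper_width: 0.024
finger_force: 50.1
```

send_rows --increments '[[[1.5,-0.1,0,0,255],[3,-0.1,0,0,255],[4.5,-0.1,0,0,255],[6,-0.1,0,0,255],[7.5,-0.1,0,0,255],[8,-0.1,0,0,255]]]'

```text
time_s: 20.18
ee_pos: [0.6247, -0.0356, 0.0534]
orientation: [[0.042, 0.999, -0.002], [0.999, -0.042, -0.001], [-0.001, -0.002, -1.0]]
contact_force: [-4.1, -3.7, -2.6]
gripper_width: 0.0239
finger_force: 50.0
```

send_rows --increments '[[[0.8,0,0,0,255],[1.6,0,0,0,255],[2.4,0,0,0,255],[3,0.1,0,0,255],[3,0.1,0,0,255]]]'

```text
time_s: 20.6
ee_pos: [0.6249, -0.0326, 0.0534]
orientation: [[0.042, 0.999, -0.002], [0.999, -0.042, -0.001], [-0.001, -0.002, -1.0]]
contact_force: [-3.7, -3.9, -2.9]
gripper_width: 0.0237
finger_force: 50.0
```

send_rows --increments '[[[0.6,0,0,0,255],[1.2,0.1,0,0,255],[1.8,0.1,0,0,255],[2,0.1,0,0,255]]]'

```text
time_s: 20.93
ee_pos: [0.625, -0.0307, 0.0534]
orientation: [[0.042, 0.999, -0.002], [0.999, -0.042, -0.001], [-0.001, -0.002, -1.0]]
contact_force: [-4.2, -3.3, -2.3]
gripper_width: 0.0237
finger_force: 50.1
```

send_rows --increments '[[[0.6,0,0,0,255],[1.2,0.1,0,0,255],[1.8,0.1,0,0,255],[2,0.1,0,0,255]]]'

```text
time_s: 21.27
ee_pos: [0.6252, -0.0288, 0.0534]
orientation: [[0.042, 0.999, -0.002], [0.999, -0.042, -0.001], [-0.001, -0.002, -1.0]]
contact_force: [-4.7, -4.8, -2.3]
gripper_width: 0.0241
finger_force: 50.1
```

send_rows --increments '[[[0.5,0,0,0,255],[1,0,0,0,255],[1.5,0,0,0,255],[1.5,0,0,0,255]]]'

```text
time_s: 21.6
ee_pos: [0.6252, -0.0272, 0.0534]
orientation: [[0.042, 0.999, -0.002], [0.999, -0.042, -0.001], [-0.001, -0.002, -1.0]]
contact_force: [-4.7, -4.1, -2.3]
gripper_width: 0.0241
finger_force: 50.1
```

send_rows --increments '[[[0.5,0,0,0,255],[1,0,0,0,255],[1.5,0,0,0,255],[1.5,0,0,0,255]]]'

```text
time_s: 21.93
ee_pos: [0.6253, -0.0257, 0.0533]
orientation: [[0.042, 0.999, -0.002], [0.999, -0.042, -0.001], [-0.001, -0.002, -1.0]]
contact_force: [-4.8, -3.9, -3.2]
gripper_width: 0.0238
finger_force: 50.1
```

Run:
```python
from h import *
t=ctrl.camera("top");C=ctrl.calibration("top");a=t.astype(int)
cv2.imwrite("pics/top10.png",t)
print(proj("top",[[.6130+.0424*.185+.02,.0574+.185-.001,.034]],C))
for r in (166,170,174,178): print(r,[tuple(int(v) for v in a[r,c]) for c in range(244,268,1)])
```

```text
[[255.85525768 174.24356117]]
166 [(139, 137, 136), (127, 125, 127), (125, 123, 125), (136, 135, 136), (138, 138, 137), (139, 138, 137), (139, 139, 139), (139, 136, 138), (140, 139, 140), (127, 127, 126), (64, 102, 113), (54, 102, 116), (59, 106, 118), (57, 104, 117), (52, 101, 115), (59, 106, 117), (54, 102, 114), (55, 104, 116), (56, 105, 118), (58, 108, 119), (55, 105, 117), (58, 104, 118), (56, 104, 116), (57, 106, 118)]
170 [(93, 93, 116), (63, 65, 105), (57, 59, 102), (58, 63, 105), (53, 52, 78), (52, 53, 75), (68, 66, 85), (112, 113, 118), (114, 116, 120), (100, 100, 102), (63, 104, 118), (56, 106, 119), (59, 106, 117), (56, 105, 118), (56, 106, 120), (58, 105, 118), (54, 102, 117), (56, 106, 119), (58, 106, 117), (57, 105, 119), (59, 107, 118), (57, 104, 117), (57, 104, 119), (57, 105, 115)]
174 [(78, 80, 116), (54, 56, 103), (58, 59, 103), (58, 59, 105), (55, 54, 80), (55, 55, 78), (67, 71, 88), (112, 113, 118), (117, 118, 122), (92, 100, 107), (60, 106, 119), (54, 101, 114), (57, 104, 117), (60, 108, 121), (58, 106, 120), (52, 101, 116), (55, 104, 116), (59, 107, 117), (57, 105, 116), (57, 106, 119), (57, 106, 118), (58, 107, 118), (55, 105, 116), (56, 104, 118)]
178 [(74, 73, 107), (55, 56, 99), (60, 60, 103), (55, 57, 101), (52, 53, 82), (53, 53, 75), (79, 82, 96), (111, 114, 117), (113, 115, 119), (87, 101, 107), (61, 106, 118), (59, 105, 117), (59, 106, 117), (58, 106, 117), (60, 106, 119), (56, 107, 117), (55, 104, 115), (59, 106, 117), (56, 104, 116), (57, 105, 117), (59, 107, 117), (56, 106, 119), (59, 109, 119), (57, 105, 118)]
```

send_rows --increments '[[[1.2,0,0,0,255],[2.4,0,0,0,255],[3.6,0,0,0,255],[4.8,0,0,0,255],[6,0.1,0,0,255],[7,0.1,0,0,255],[7,0.1,0,0,255]]]'

```text
time_s: 22.57
ee_pos: [0.6257, -0.0186, 0.0533]
orientation: [[0.042, 0.999, -0.002], [0.999, -0.042, -0.001], [-0.001, -0.002, -1.0]]
contact_force: [-4.6, -3.3, -2.9]
gripper_width: 0.024
finger_force: 50.1
```

send_rows --increments '[[[0.6,0,0,0,255],[1.2,0,0,0,255],[1.8,0,0,0,255],[2.4,0,0,0,255],[2.5,0,0,0,255]]]'

```text
time_s: 22.98
ee_pos: [0.6258, -0.0163, 0.0533]
orientation: [[0.042, 0.999, -0.002], [0.999, -0.042, -0.001], [-0.001, -0.002, -1.0]]
contact_force: [-4.8, -3.5, -1.7]
gripper_width: 0.0238
finger_force: 50.1
```

Run:
```python
from h import *
t=ctrl.camera("top").astype(int)
for r in (170,174): print(r,[int(t[r,c,0]) for c in range(242,260)],[int(t[r,c,2]) for c in range(242,260)])
```

```text
170 [140, 141, 96, 63, 54, 61, 55, 53, 58, 63, 55, 55, 55, 55, 51, 57, 58, 54] [140, 139, 117, 104, 101, 104, 81, 77, 89, 120, 118, 115, 115, 119, 114, 115, 117, 116]
174 [141, 140, 82, 58, 53, 59, 58, 54, 56, 58, 56, 56, 54, 56, 59, 55, 54, 56] [143, 139, 118, 103, 103, 106, 82, 76, 95, 119, 117, 118, 114, 118, 120, 117, 116, 119]
```

send_rows --increments '[[[0.6,0,0,0,255],[1.2,0,0,0,255],[1.8,0,0,0,255],[2.4,0,0,0,255],[3,0,0,0,255],[3,0,0,0,255]]]'

```text
time_s: 23.53
ee_pos: [0.6259, -0.0132, 0.0534]
orientation: [[0.042, 0.999, -0.002], [0.999, -0.042, -0.001], [-0.001, -0.002, -1.0]]
contact_force: [-4.6, -3.3, -2.8]
gripper_width: 0.024
finger_force: 50.1
```

send_rows --increments '[[[0.4,0,0,0,255],[0.8,0,0,0,255],[1.2,0,0,0,255],[1.5,0,0,0,255],[1.5,0,0,0,255]]]'

```text
time_s: 23.95
ee_pos: [0.626, -0.0117, 0.0533]
orientation: [[0.042, 0.999, -0.002], [0.999, -0.042, -0.001], [-0.001, -0.002, -1.0]]
contact_force: [-5.1, -3.6, -2.9]
gripper_width: 0.0238
finger_force: 50.1
```

send_rows --increments '[[[0.4,0,0,0,255],[0.8,0,0,0,255],[1.2,0,0,0,255],[1.5,0,0,0,255],[1.5,0,0,0,255]]]'

```text
time_s: 24.37
ee_pos: [0.6261, -0.0102, 0.0534]
orientation: [[0.042, 0.999, -0.002], [0.999, -0.042, -0.001], [-0.001, -0.002, -1.0]]
contact_force: [-3.4, -4.7, -2.8]
gripper_width: 0.0241
finger_force: 50.1
```

send_rows --increments '[[[0.4,0,0,0,255],[0.8,0.1,0,0,255],[1,0.1,0,0,255],[1,0.1,0,0,255]]]'

```text
time_s: 24.7
ee_pos: [0.6261, -0.0099, 0.0535]
orientation: [[0.042, 0.999, -0.002], [0.999, -0.042, -0.002], [-0.002, -0.002, -1.0]]
contact_force: [-6.1, -5.6, -2.2]
gripper_width: 0.0239
finger_force: 50.1
```

send_rows --increments '[[[0.5,0,0,0,255],[1,0,0,0,255],[1,0,0,0,255]]]'

```text
time_s: 24.95
ee_pos: [0.6261, -0.0099, 0.0537]
orientation: [[0.043, 0.999, -0.002], [0.999, -0.043, -0.003], [-0.004, -0.002, -1.0]]
contact_force: [-6.1, -8.3, -1.2]
gripper_width: 0.0238
finger_force: 50.1
```

send_rows --increments '[[[0.6,-0.1,0,0,255],[1.2,-0.1,0,0,255],[1.2,-0.1,0,0,255],[1.2,-0.1,0,0,255]]]'

```text
time_s: 25.28
ee_pos: [0.6261, -0.0098, 0.054]
orientation: [[0.043, 0.999, -0.002], [0.999, -0.043, -0.005], [-0.005, -0.002, -1.0]]
contact_force: [-6.7, -12.3, 0.3]
gripper_width: 0.024
finger_force: 50.1
```

send_rows --increments '[[[0,0,0,0,255],[0,0,0,0,255],[0,0,0,0,255],[0,0,0,0,255],[0,0,0,0,255],[0,0,0,0,255]]]'

```text
time_s: 25.78
ee_pos: [0.6261, -0.0098, 0.0539]
orientation: [[0.043, 0.999, -0.002], [0.999, -0.044, -0.005], [-0.005, -0.002, -1.0]]
contact_force: [-6.3, -11.8, -0.6]
gripper_width: 0.0238
finger_force: 50.1
```

send_rows --increments '[[[-2,-1,0,0,255],[-4,-2,0,0,255],[-6,-4,0,0,255],[-8,-6,0,0,255],[-12,-7,0,0,255],[-20,-7,0,0,255],[-32,-7,0,0,255],[-48,-7,0,0,255],[-64,-7,0,0,255],[-80,-7,0,0,255],[-98,-7,0,0,255],[-116,-7,0,0,255],[-134,-7,0,0,255],[-152,-7,0,0,255],[-170,-7,0,0,255],[-190,-7,0,0,255],[-210,-7,0,0,255],[-225,-7,0,0,255],[-225,-7,0,0,255]]]'

```text
time_s: 27.37
ee_pos: [0.6099, -0.2347, 0.0537]
orientation: [[0.045, 0.999, -0.0], [0.999, -0.045, -0.001], [-0.001, 0.0, -1.0]]
contact_force: [-0.1, -0.2, -1.5]
gripper_width: 0.0237
finger_force: 50.0
```

Run:
```python
from h import *
t=ctrl.camera("top");cv2.imwrite("pics/top11.png",t);sc=ctrl.camera("scene")
W=np.vstack([cv2.resize(t[140:220,225:385],(640,320),interpolation=cv2.INTER_CUBIC),cv2.resize(sc[130:230,280:480],(640,270)[:2],interpolation=cv2.INTER_CUBIC)])
cv2.imwrite("pics/mix11.png",W)
```

```text
(no output)
```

View pics/mix11.png

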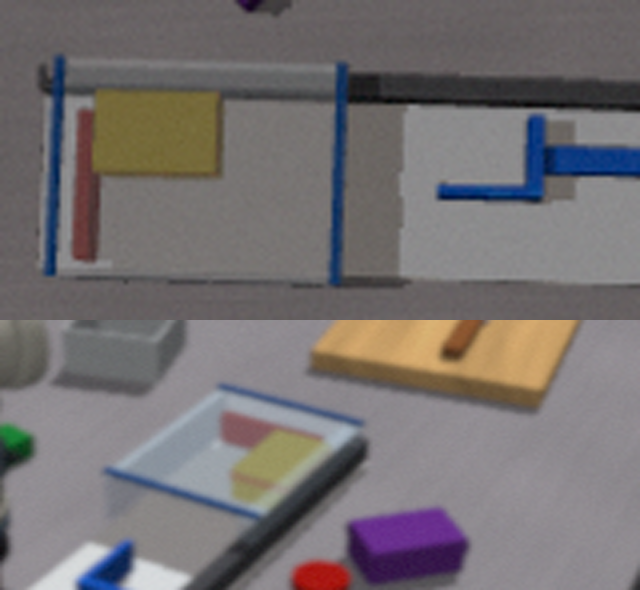

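The stick is out of the guard. The cheese rests on both the stop and the fence, and the stop hasn't moved.

send_rows --increments '[[[0,0,-20,0,255],[0,0,-40,0,255],[-5,-20,-50,0,255],[-10,-45,-50,0,255],[-15,-75,-50,0,255],[-20,-105,-50,0,255],[-25,-135,-50,0,255],[-28,-155,-50,0,255],[-28,-164,-50,0,255],[-28,-164,-50,0,255],[-28,-164,-35,0,255],[-28,-164,-20,0,255],[-28,-164,-5,0,255],[-28,-164,6,0,255],[-28,-164,12,0,255],[-28,-164,15,0,255],[-28,-164,17,0,255],[-28,-164,18,0,255],[-28,-164,18,0,255]]]'

```text
time_s: 29.05
ee_pos: [0.4459, -0.2522, 0.0364]
orientation: [[0.042, 0.999, 0.001], [0.999, -0.042, -0.0], [-0.0, 0.001, -1.0]]
contact_force: [0.2, -0.1, -1.5]
gripper_width: 0.0241
finger_force: 50.0
```

send_rows --increments '[[[0,0,0.8,0,255],[0,0,0.8,0,255],[0,0,0.8,0,100],[0,0,0.8,0,100],[0,0,0.8,0,100],[0,0,0.8,0,0],[0,0,0.8,0,0],[0,0,-10,0,0],[0,0,-40,0,0],[0,0,-70,0,0],[0,0,-100,0,0],[0,0,-130,0,0],[0,0,-130,0,0],[0,0,-130,0,0]]]'

```text
time_s: 30.22
ee_pos: [0.4465, -0.2527, 0.1692]
orientation: [[0.042, 0.999, 0.005], [0.999, -0.042, -0.003], [-0.003, 0.005, -1.0]]
contact_force: [-0.3, 0.4, 0.1]
gripper_width: 0.0874
finger_force: 0.0
```

Run:
```python
from h import *
t=ctrl.camera("top");im=ctrl.camera("wrist")
W=np.vstack([cv2.resize(t[60:300,150:470],(640,300),interpolation=cv2.INTER_AREA),cv2.resize(im,(480,300))[:, :].copy() if 0 else cv2.resize(im,(640,300))])
cv2.imwrite("pics/mix12.png",W)
```

```text
(no output)
```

View pics/mix12.png

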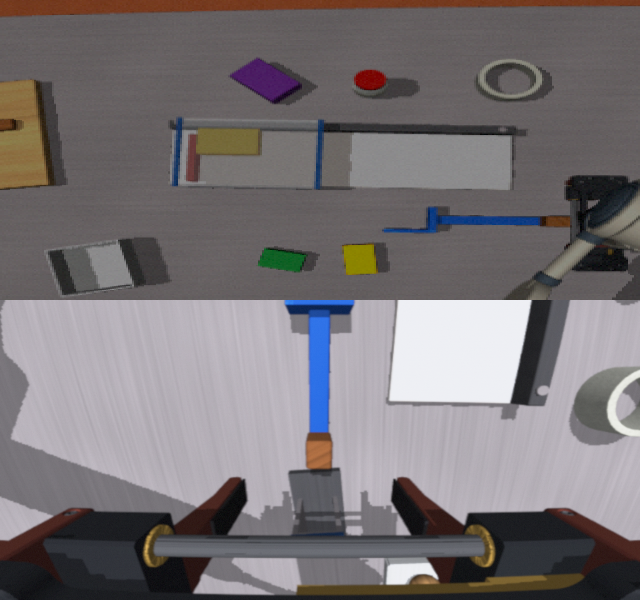

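The stick lies flat and clear of the scabbard, and the bystanders haven't moved.

```bash
python3 -c "
from station import ctrl
print(ctrl.finish_job())"
```

```text
the job is handed in; nothing more can be done
None
```

The job is handed in: the cheese is against the fence and was pressed on the red stop with an estimated 8 N, taken as wrist force less sliding friction. The stop did not visibly move. The stick is out of the guard, lying flat on the counter and released, with about 30 s of the 72 s used; I was not told the verdict.

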